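Load the milk frother's cell and slide its battery cover shut

ROBOT

A 6-joint arm with a two-finger parallel gripper is mounted at the origin on the work surface. World frame = base frame: x ahead of the robot, y to its left, z up, the work surface at z = 0. Lengths are in m, angles in rad, forces in N, time in s.
With the tool pointing down it reaches from about 0.225 to 0.875 m from the base axis. Payload 3.4 kg.
Tool frame: the origin (TCP) lies on the centre line of the jaws, within the pads' length; the fingertips stand 17 mm ahead of it and the grasp point (between the pads) lies 2 mm behind it (manip.finger_overhang is the distance from the TCP to the fingertips, in m); y points along the fingers, x is the direction in which the jaws open and shut, and the axes are right-handed (so a half turn about y gives the same grasp; the last joint's range is limited). The gripper opens to 85 mm and grips with 20 to 120 N. Pads are 22 mm wide; open, the fingers measure 114 mm over their backs; the gripper's body (76 mm by 85 mm) begins 54 mm behind the grasp point. The pads swing forward as they close: fully open they stand 13 mm farther back than shut.
Start: joints at [1.11, 0.276, 1.505, -0, 1.361, -0.121], TCP at [0.192, 0.542, 0.226] pointing down, gripper open.
Joint ranges: [-2.89, 2.89], [-0.75, 2.08], [0.22, 2.7], [-1.18, 4.32], [0.11, 2.71], [-2.7, 2.7]. Speed limits (rad/s): [2.57, 2.57, 3.14, 3.14, 3.14, 3.14].

INTERFACE

Orientations are given as a unit quaternion [w, x, y, z].
In Python, from rig import manip gives the robot as it stands.
- The arm moves only by the tool arm_command, never from a script. Its argument "commands" is a list of rows, each a list of 3 entries, a list of its own where there are three numbers: the finger opening in cm, from 0 to 8.54, then the shift along the world's x, y, z in cm, then the turn about the world's z in rad. A call has 1 to 12 rows; each row shifts and turns the commanded pose from where the row before left it; what a row does not reach is not made up. A row lasts 1/10 s, in which the tool goes at most 50 mm and 8.59 degrees, less where a joint would pass 70% of its speed; a pose out of reach is approached as far as the arm can. A call with a gripper value outside its range is refused whole. The fingers move at their own pace and stop on an object; "grip_force" is the grip in N (left out, the last holds). Time passes only in rows, so rows that do not move let the fingers close. It gives the time, the measured TCP pose, the force and the opening at its end, in the units of the state.
- manip.get_state(): the state, without advancing time (a new reading comes with each control period).
- manip.get_image(name): name is "scene" or "top" or "wrist"; returns a dict with "pixels" (384x512x3 uint8, red, green, blue), "range_z" (384x512 float32, m along the optical axis (not along the pixel's ray), 0 where there is no reading), "intrinsics" (3x3 intrinsics, pixels), "R" (3x3) and "t" (3): a world point X has camera coordinates R X + t. Camera axes: x right, y down, z forward; pixel columns grow to the right and rows downward; lengths in m; the calibration is good to about 2 mm. A picture is of the moment at which its call begins.
- manip.sign_off(): hands the job in, once; it reports no verdict.
The state is a dict: "clock": time; "qpos": joint angles; "qd": joint speeds; "effort": joint torques, N m; "position": TCP position; "ee_rot": TCP orientation; "contact_force": force on the tool from outside, world axes, zero at the start; "moment": the same for the moment, N m; "width": finger opening in m.
Only numpy, scipy, OpenCV 4.12 (cv2) and the standard library are available. Lean on these libraries where they do the work, as an engineer would, in place of code of your own. Each camera call takes 0.05 s, during which the arm holds its last target.

TASK

Load the milk frother for the next coffee: the rechargeable cell that stands upright on the shelf goes into the frother's open battery bay, lying flat on the bay floor with its stud end towards the whisk, and then the battery cover is slid fully shut over it. Leave the cookie jar, the toothpick holder, the plate and the spoon where they are.

Things in the scene. Friction and masses are not known exactly. Their poses are not given: they have to be found in the camera images.
- cell: Rechargeable cell: grey square bar 26 x 26 x 62 mm with steel ends and a round steel stud (12 mm across, 4 mm high) on one end; 66 mm overall, 100 g. Starts standing on the shelf, stud up. Origin: centre of the flat end (without the stud); z runs along the bar to the stud, x and y square to its sides.
- cell_stud (a point): Tip of the cell's stud, 66 mm from the cell's origin along its z.
- frother: White milk frother lying in its rest, fixed: 210 mm long, 56 wide. Origin: on the shelf under the battery bay's middle; x towards the whisk, z up. Nose at x = 43 to 105 mm, top 66 mm above the shelf, toggle switch on it to 83 mm; then cone and whisk to x = 230. Tail at x = -41 to -105, top 55 mm; the open cover is parked on it.
- bay (a point): Centre of the bay floor, 24 mm above the shelf, axes as the frother's. Bay open at the top, 72 mm (x) by 32 mm (y), 31 deep; end walls 5 mm thick, side walls 12. Each side wall is cut away to the floor from x = -21 to +21 mm: gaps for the fingers that hold the cell by its sides. Stud end goes at +x.
- cover (a joint): Flat steel battery cover, 82 x 55 x 4 mm, sliding along the frother; underside 55, top 59 mm above the shelf. Metres: 0 = fully shut over the bay, at its stop, growing as it slides to the tail (-x of the frother), up to 0.105; from 0.078 the bay is clear. Takes about 1.5 N and stays where it is left.
- cover_tab (a point): Top centre of the cover's grip tab, 77 mm above the shelf: an upright steel rib on the cover, 10 mm thick along the slide, 34 mm wide across it and 18 mm high. It moves with the cover; its x in the frother's frame is -18 mm minus the joint value.
- jar: Empty glass cookie jar with its lid on, 112 mm across, 165 mm high. Origin: centre of its underside. Not to be disturbed.
- picks: Blue plastic toothpick holder with flip cap, 49 mm across, 85 mm high. Origin: centre of its underside. Not to be disturbed.
- plate: White ceramic plate, 170 mm across, 20 mm high. Origin: centre of its underside. Not to be disturbed.
- spoon: Stainless steel serving spoon, 220 mm long, lying along its x. Origin: middle of its underside. Not to be disturbed.
There are look-alikes about, which are no part of the job. Of the things like the cell, leave any that is blue or green; of the rest the larger one is meant.

How it is judged:
By the outcome, as a careful person would: the job done as asked, in the order asked, and still so for the second after the job is handed in, with the robot touching nothing.
It also fails if it takes over 70 s, if anything falls off the work surface, if the arm or the gripper's body presses on something with over 40 N, if the wrist force passes 120 N, or if a joint passes its speed limit or range.

## Working session

There is one attempt and no reset: what is moved stays moved. The work goes in short steps, Python scripts to look and compute and a tool call to move; the robot and the scene stay as the last step left them, time stands still between calls to the robot, and variables do not carry over. Pictures are saved under pics/ and viewed, and the job is handed in when it is done.

Besides the shell and the picture viewer there is one more tool, called as name([rows], argument=value, ...), one row to a line, values as JSON. arm_command: Moves the arm, as the interface text tells. Its arguments: {"type":"object","properties":{"commands":{"type":"array"},"grip_force":{"type":"number"}},"required":["commands"]}

```bash
mkdir -p pics; cat > h.py <<'E'
import numpy as np, cv2
from rig import manip
def grab(n):
    d=manip.get_image(n); return d
def save(d,fn): cv2.imwrite('pics/'+fn,d['pixels'][:,:,::-1])
def cloud(d):
    z=d['range_z']; K=np.array(d['intrinsics']); h,w=z.shape
    u,v=np.meshgrid(np.arange(w),np.arange(h))
    P=np.stack([(u-K[0,2])/K[0,0]*z,(v-K[1,2])/K[1,1]*z,z],-1)
    return (P-np.array(d['t']))@np.array(d['R'])
E
python3 - <<'E'
from h import *
for n in('scene','top','wrist'):
    d=grab(n); save(d,n+'0.png'); np.savez('/tmp/%s0.npz'%n,**d)
    print(n,-np.array(d['R']).T@d['t'])
s=manip.get_state();print(s); print(manip.finger_overhang)
E
```

```text
scene [1.24189396 0.46400374 1.05569512]
top [ 0.56347517 -0.073542    1.18662927]
wrist [0.11199892 0.56960468 0.37358527]
{'clock': 0.15, 'qpos': array([ 1.10996989e+00,  2.76442821e-01,  1.50585878e+00,  1.07923974e-05,
        1.36069289e+00, -1.21012516e-01]), 'qd': array([ 0.00164046, -0.00117004, -0.00359415, -0.00117863,  0.00069961,
        0.00098294]), 'effort': array([ 2.03387841e-03, -4.17145801e+01, -2.46032774e+01, -1.36269909e-04,
        7.60479947e-03,  4.91695559e-06]), 'position': array([0.19147964, 0.54174869, 0.22523581]), 'ee_rot': array([-0.57711397,  0.57757782,  0.40781615, -0.4086922 ]), 'contact_force': array([ 0.2350655 , -0.25470503,  0.90192658]), 'moment': array([ 0.00909645,  0.02024315, -0.02875259]), 'width': 0.08534409532437577}
0.017
```

View pics/scene0.png

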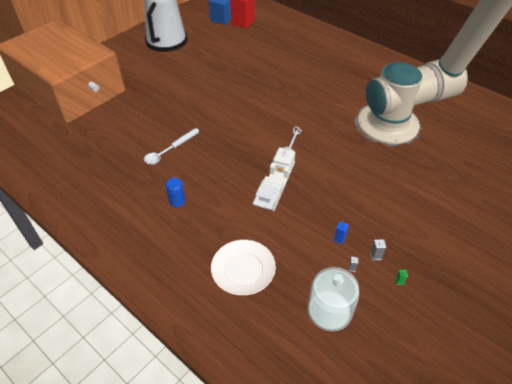

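View pics/top0.png

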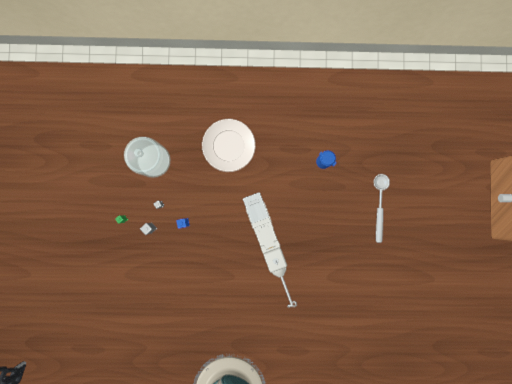

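View pics/wrist0.png

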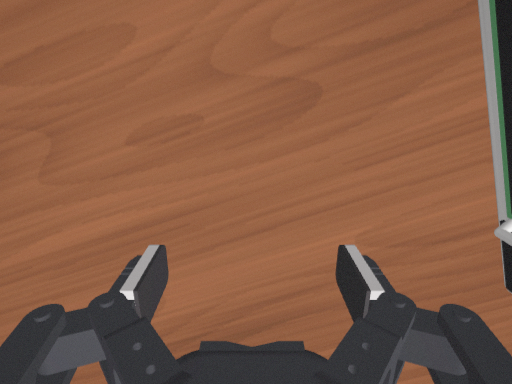

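The scene view shows the frother at (277,180) and the jar at (334,298). In the top view there are four cell-like things: grey (147,229), smaller grey (158,204), blue (182,223) and green (120,219). Blue and green are ruled out. Of the two greys, the larger at (147,229) is the one meant. I'll enlarge to confirm and measure.

```bash
python3 - <<'E'
from h import *
T=dict(np.load('/tmp/top0.npz')); S=dict(np.load('/tmp/scene0.npz'))
a=cv2.resize(T['pixels'][185:250,100:200],(800,520),interpolation=cv2.INTER_CUBIC)
b=cv2.resize(S['pixels'][210:300,320:420],(600,540),interpolation=cv2.INTER_CUBIC)
cv2.imwrite('pics/c1.png',a[:,:,::-1]);cv2.imwrite('pics/c2.png',b[:,:,::-1])
c=cv2.resize(T['pixels'][185:310,235:305],(336,600),interpolation=cv2.INTER_CUBIC)
cv2.imwrite('pics/c3.png',c[:,:,::-1])
for nm,d in(('top',T),('scene',S)):
    P=cloud(d); hsv=cv2.cvtColor(d['pixels'],cv2.COLOR_RGB2HSV)
    m=((hsv[...,1]<60)&(hsv[...,2]>70)&(P[...,2]>0.012)&(P[...,2]<0.2)).astype('u1')
    n,l,st,ce=cv2.connectedComponentsWithStats(m)
    for i in range(1,n):
        if st[i,4]>15:
            q=P[l==i]; print(nm,st[i],ce[i].round(1),q.min(0).round(3),q.max(0).round(3),np.median(q,0).round(3))
E
```

```text
top [202 119  53  52 946] [227.8 143.9] [ 0.697 -0.069  0.012] [0.863 0.098 0.026] [0.785 0.018 0.017]
top [ 124  137   46   40 1410] [146.4 156.7] [0.672 0.2   0.012] [0.782 0.308 0.17 ] [0.72  0.242 0.131]
top [374 174   9  11  17] [376.6 177.5] [ 0.662 -0.482  0.012] [ 0.694 -0.457  0.02 ] [ 0.684 -0.465  0.015]
top [375 181  14  61 252] [379.6 218.3] [ 0.478 -0.504  0.012] [ 0.672 -0.461  0.026] [ 0.542 -0.475  0.018]
top [ 243  192   54  115 1612] [266.4 236.9] [ 0.275 -0.206  0.02 ] [ 0.627 -0.037  0.085] [ 0.49  -0.111  0.058]
top [498 194  14   8 108] [504.7 197.6] [ 0.609 -0.842  0.046] [ 0.63  -0.808  0.117] [ 0.618 -0.818  0.109]
top [154 201   9   7  49] [158.1 204. ] [0.576 0.218 0.015] [0.595 0.239 0.048] [0.586 0.227 0.042]
top [140 223  16  12 120] [147.6 227.9] [0.493 0.241 0.013] [0.527 0.274 0.072] [0.512 0.253 0.06 ]
top [198 358  61  26 760] [228.5 372.7] [ 0.028 -0.093  0.012] [0.106 0.095 0.157] [0.066 0.001 0.017]
scene [ 144    0   42   48 1465] [164.9  23.7] [ 0.073 -1.073  0.014] [ 0.268 -0.911  0.2  ] [ 0.188 -0.941  0.106]
scene [ 360   60  108   82 3391] [411.3 100.8] [-0.432 -0.101  0.012] [0.108 0.159 0.2  ] [0.021 0.058 0.142]
scene [88 82 11 10 72] [93.1 86.1] [ 0.609 -0.844  0.09 ] [ 0.633 -0.802  0.116] [ 0.624 -0.817  0.107]
scene [ 253  127   49   84 1374] [276.4 177.6] [ 0.275 -0.202  0.012] [ 0.627 -0.033  0.083] [ 0.488 -0.102  0.058]
scene [148 128  51  31 183] [178.9 141. ] [ 0.476 -0.505  0.012] [ 0.67  -0.459  0.027] [ 0.552 -0.47   0.017]
scene [ 212  240   64   55 1267] [242.7 266. ] [ 0.696 -0.068  0.012] [0.864 0.1   0.026] [0.775 0.011 0.017]
scene [373 240  13  19 191] [378.9 248.4] [0.496 0.243 0.012] [0.528 0.276 0.069] [0.517 0.264 0.054]
scene [350 257   8  13  86] [353.5 262.9] [0.576 0.222 0.012] [0.6   0.244 0.048] [0.591 0.234 0.039]
scene [ 308  267   51   64 2563] [333.  298.5] [0.675 0.205 0.012] [0.785 0.315 0.169] [0.754 0.269 0.128]
```

View pics/c1.png

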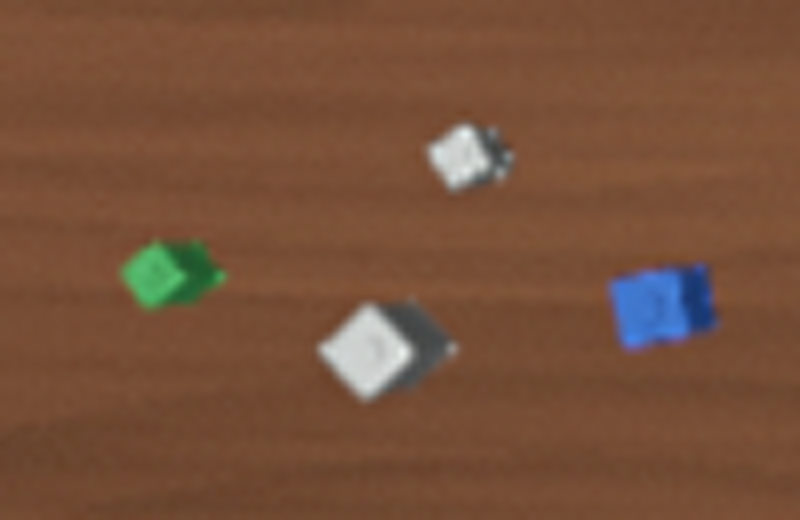

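View pics/c2.png

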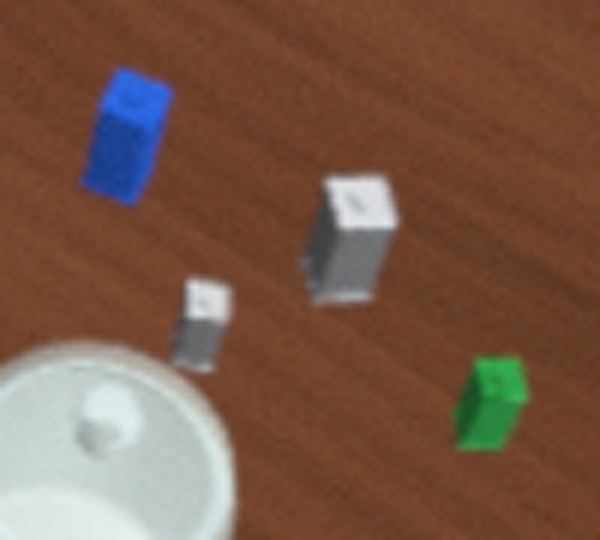

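View pics/c3.png

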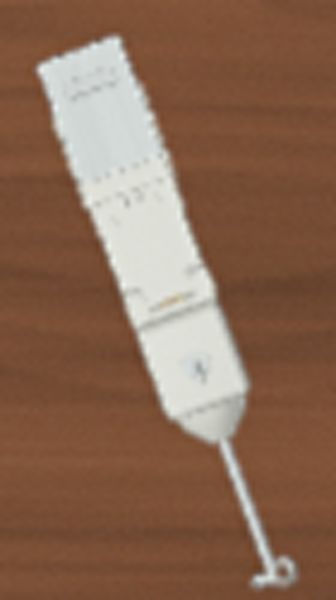

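The crops confirm it: the bar at c1 (370,350), with a round stud on top, is clearly larger than the other grey one at c1 (462,155). That makes it the cell, at about (0.510, 0.258). The tool can only yaw, so I'll tip the cell over with a push and regrasp it lying down. Next I'll work out the directions.

```bash
python3 - <<'E'
from h import *
from scipy.spatial.transform import Rotation as Ro
s=manip.get_state();q=s['ee_rot'];print(Ro.from_quat([q[1],q[2],q[3],q[0]]).as_matrix().round(3))
for nm in('top','scene'):
    d=dict(np.load('/tmp/%s0.npz'%nm)); P=cloud(d)
    def rect(m):
        q=P[m]; r=cv2.minAreaRect((q[:,:2]*1000).astype('f4')); return r, len(q)
    x,y,z=P[...,0],P[...,1],P[...,2]
    near=(abs(x-.51)<.035)&(abs(y-.258)<.035)
    print(nm,'cell top',rect(near&(z>.055)&(z<.075)))
    f=(x>.25)&(x<.65)&(y>-.25)&(y<0)
    print('frother body',rect(f&(z>.045)), 'nose',rect(f&(z>.0625)&(z<.07)),'cover/tail',rect(f&(z>.052)&(z<.0615)),'high',P[f&(z>.072)].round(3))
    hsv=cv2.cvtColor(d['pixels'],cv2.COLOR_RGB2HSV)
    g=(x>.4)&(x<.65)&(y>.12)&(y<.38)&(z>.01)
    for nmx,a,b in(('green',45,80),('blue',95,130)):
        m=g&(hsv[...,1]>100)&(hsv[...,0]>a)&(hsv[...,0]<b); print(nmx,P[m].min(0),P[m].max(0))
E
```

```text
[[ 0.333 -0.001 -0.943]
 [ 0.943 -0.001  0.333]
 [-0.001 -1.     0.   ]]
top cell top (((510.5220947265625, 257.63531494140625), (25.792625427246094, 26.57986831665039), 43.508384704589844), 80)
frother body (((447.43634033203125, -127.03330993652344), (365.4653015136719, 59.733150482177734), 21.302066802978516), 1999) nose (((498.802978515625, -106.32923889160156), (252.47584533691406, 58.659339904785156), 20.811922073364258), 369) cover/tail (((447.14288330078125, -126.37922668457031), (365.3037109375, 59.665409088134766), 20.940235137939453), 643) high [[ 0.563 -0.074  1.187]
 [ 0.563 -0.074  1.187]
 [ 0.563 -0.074  1.187]
 ...
 [ 0.563 -0.074  1.187]
 [ 0.563 -0.074  1.187]
 [ 0.563 -0.074  1.187]]
green [0.52718521 0.33348277 0.01068486] [0.54657712 0.35666299 0.04984478]
blue [0.51584849 0.13631992 0.0109576 ] [0.5405293  0.16351275 0.06784546]
scene cell top (((511.0357971191406, 261.4698791503906), (27.995820999145508, 26.63273048400879), 36.08375549316406), 92)
frother body (((447.776611328125, -124.67731475830078), (367.13153076171875, 60.813987731933594), 21.65777015686035
[... 1088 characters left out ...]
0.601 -0.071  0.075]
 [ 0.6   -0.069  0.076]
 [ 0.601 -0.065  0.08 ]
 [ 0.598 -0.063  0.078]
 [ 0.596 -0.061  0.078]
 [ 0.593 -0.06   0.077]
 [ 0.591 -0.057  0.077]
 [ 0.588 -0.056  0.075]
 [ 0.588 -0.053  0.078]
 [ 0.603 -0.07   0.073]
 [ 0.6   -0.065  0.075]
 [ 0.599 -0.062  0.077]
 [ 0.596 -0.061  0.074]
 [ 0.595 -0.058  0.076]
 [ 0.595 -0.055  0.078]
 [ 0.592 -0.053  0.077]
 [ 0.59  -0.052  0.076]
 [ 0.599 -0.055  0.078]
 [ 0.595 -0.055  0.074]
 [ 0.593 -0.053  0.073]
 [ 0.592 -0.05   0.075]
 [ 0.597 -0.053  0.073]
 [ 0.596 -0.05   0.073]]
green [0.52683848 0.33684856 0.01029815] [0.5512103  0.36065044 0.05103684]
blue [0.51532871 0.13960848 0.01069536] [0.54489159 0.16883596 0.07011298]
```

arm_command([
  [0,[3.2,-2.3,0],0.1],
  [0,[3.2,-2.3,0],0.1],
  [0,[3.2,-2.3,0],0.1],
  [0,[3.2,-2.3,0],0.1],
  [0,[3.2,-2.3,0],0.1],
  [0,[3.2,-2.3,0],0.1],
  [0,[3.2,-2.3,0],0.1],
  [0,[3.2,-2.3,0],0.1],
  [0,[3.2,-2.3,0],0.1],
  [0,[3.2,-2.3,0],0.1],
  [0,[3.2,-2.3,0],0.09],
  [0,[0,0,0],0],
], grip_force=30)

```text
clock: 1.35
position: [0.5477, 0.2859, 0.225]
ee_rot: [0.282, -0.284, -0.647, 0.648]
contact_force: [0.7, 0.3, -0.8]
width: 0.0001
```

```bash
python3 - <<'E'
from h import *
d=grab('wrist'); save(d,'w1.png'); np.savez('/tmp/w1.npz',**d)
P=cloud(d); z=P[...,2]
near=(abs(P[...,0]-.51)<.04)&(abs(P[...,1]-.258)<.04)
for lo,hi in((.057,.064),(.064,.072)):
    q=P[near&(z>lo)&(z<hi)]; 
    if len(q)>5: print(len(q),cv2.minAreaRect((q[:,:2]*1000).astype('f4')),q.mean(0),np.median(q[:,2]))
E
```

```text
510 ((509.91473388671875, 259.4510803222656), (25.732637405395508, 25.86640167236328), 43.82820129394531) [0.50957211 0.25927728 0.06233857] 0.06246009700933626
117 ((509.0498046875, 257.4815673828125), (18.08976173400879, 20.382049560546875), 35.333377838134766) [0.50961213 0.25938659 0.06629628] 0.06634244547396347
```

View pics/w1.png

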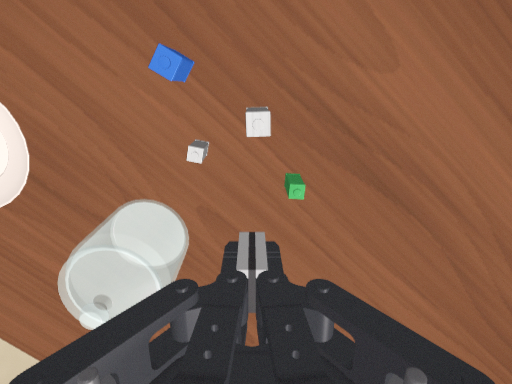

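arm_command([
  [0,[-0.5,0.5,-3.2],0.01],
  [0,[0,0,-4.2],0],
  [0,[0,0,-4.2],0],
  [0,[0,0,-4.2],0],
  [0,[0,0,0],0],
  [0,[-0.7,-0.7,0],0],
  [0,[-0.7,-0.7,0],0],
  [0,[-0.2,-0.2,0],0],
  [0,[-0.3,-0.3,0],0],
  [0,[-0.3,-0.3,0],0],
  [0,[-0.3,-0.3,0],0],
])

```text
clock: 2.5
position: [0.5138, 0.269, 0.0686]
ee_rot: [-0.279, 0.279, 0.65, -0.649]
contact_force: [-0.1, -0.3, -0.3]
width: -0.0001
```

```bash
python3 - <<'E'
from h import *
d=grab('wrist'); save(d,'w2.png')
d=grab('scene'); cv2.imwrite('pics/s2.png',cv2.resize(d['pixels'][180:310,300:440],(700,650)[:1]+(600,))[:,:,::-1])
E
```

```text
(no output)
```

View pics/w2.png

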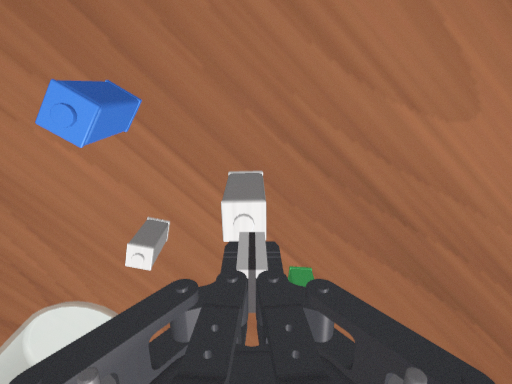

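View pics/s2.png

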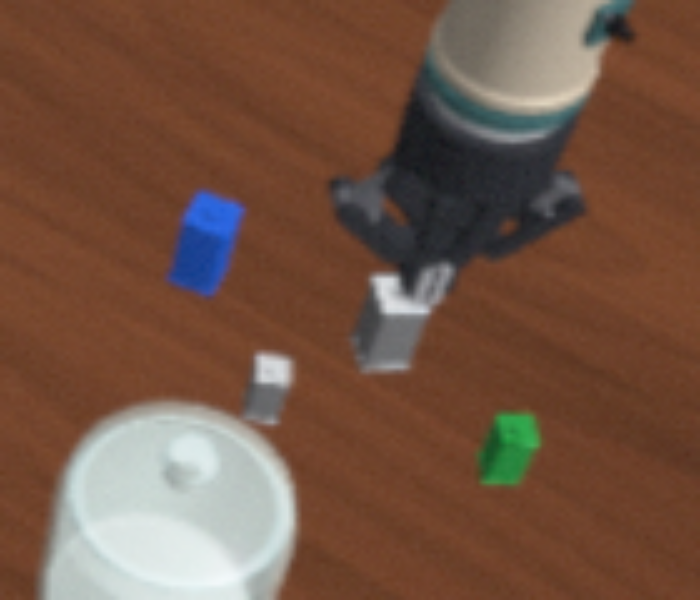

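```bash
python3 - <<'E'
from h import *
for n in('wrist','scene'):
    d=grab(n); P=cloud(d); z=P[...,2]
    hsv=cv2.cvtColor(d['pixels'],cv2.COLOR_RGB2HSV)
    near=(abs(P[...,0]-.50)<.05)&(abs(P[...,1]-.25)<.05)&(hsv[...,1]<60)&(hsv[...,2]>90)
    for lo,hi in((.004,.02),(.02,.04),(.04,.056),(.056,.064),(.064,.072),(.072,.09)):
        m=near&(z>lo)&(z<hi);q=P[m]
        if len(q)>3:
            c=(q[:,:2]-[.5096,.2593])@np.array([[-.722,-.692],[-.692,.722]])
            print(n,lo,len(q),c.min(0).round(4),c.max(0).round(4),q[:,2].mean().round(4))
print(manip.get_state()['position'],manip.get_state()['contact_force'])
E
```

```text
wrist 0.004 222 [ 0.0102 -0.0127] [0.0132 0.0127] 0.012
wrist 0.02 358 [ 0.0101 -0.013 ] [0.0133 0.0126] 0.0304
wrist 0.04 375 [ 0.0096 -0.0132] [0.0133 0.0127] 0.0483
wrist 0.056 1347 [-0.0125 -0.0129] [0.0133 0.0126] 0.062
wrist 0.064 299 [-0.0067 -0.0122] [0.0119 0.0056] 0.0663
wrist 0.072 249 [-0.0017 -0.0017] [0.0035 0.0119] 0.084
scene 0.004 29 [-0.0163 -0.0131] [-0.0086  0.0114] 0.0132
scene 0.02 34 [-0.0153 -0.0118] [-0.0105  0.012 ] 0.0296
scene 0.04 33 [-0.0174 -0.0127] [0.0084 0.0103] 0.0485
scene 0.056 50 [-0.0159 -0.0129] [0.0108 0.0118] 0.0605
scene 0.064 12 [-0.0142 -0.0105] [0.0084 0.0044] 0.0656
scene 0.072 20 [-0.0226 -0.0083] [-0.0141  0.0128] 0.0836
[0.51377378 0.26913598 0.0679967 ] [ 0.4303948   0.36854096 -0.07857334]
```

```bash
python3 - <<'E'
from h import *
d=grab('wrist'); P=cloud(d)
def c(p): return ((p[:2]-[.5096,.2593])@np.array([[-.722,-.692],[-.692,.722]])).round(4), p[2].round(4)
for r in range(215,300,8): print(r,[c(P[r,k]) for k in (244,252,260)], d['pixels'][r,246])
E
```

```text
215 [(array([0.0054, 0.0005]), np.float64(0.0646)), (array([0.004, 0.005]), np.float64(0.0617)), (array([0.0047, 0.0095]), np.float64(0.0633))] [166 165 164]
223 [(array([0.0011, 0.0005]), np.float64(0.0661)), (array([0.0013, 0.005 ]), np.float64(0.0664)), (array([-0.0007,  0.0096]), np.float64(0.0624))] [240 239 238]
231 [(array([-0.0033,  0.0005]), np.float64(0.0671)), (array([-0.0062,  0.0049]), np.float64(0.0615)), (array([-0.0061,  0.0096]), np.float64(0.0619))] [229 227 226]
239 [(array([0.0014, 0.001 ]), np.float64(0.0848)), (array([0.0017, 0.0049]), np.float64(0.0854)), (array([0.0019, 0.0089]), np.float64(0.0857))] [157 156 156]
247 [(array([0.0022, 0.0012]), np.float64(0.0937)), (array([0.002 , 0.0049]), np.float64(0.0935)), (array([0.002 , 0.0087]), np.float64(0.0935))] [158 156 155]
255 [(array([0.0017, 0.0013]), np.float64(0.0999)), (array([0.0017, 0.0049]), np.float64(0.1)), (array([0.0018, 0.0085]), np.float64(0.1002))] [161 159 160]
263 [(array([0.0017, 0.0015]), np.float64(0.1062)), (array([0.0015, 0.0049]), np.float64(0.106)), (array([0.002 , 0.0083]), np.float64(0.1068))] [157 156 156]
271 [(array([0.0007, 0.0016]), np.float64(0.1106)), (array([0.001 , 0.0049]), np.float64(0.1111)), (array([0.0015, 0.0082]), np.float64(0.1119))] [231 229 229]
279 [(array([0.0031, 0.0018]), np.float64(0.1193)), (array([-0.0024,  0.0049]), np.float64(0.1118)), (array([0.0029, 0.008 ]), np.float64(0.1191))] [51 53 58]
287 [(array([0.0029, 0.0019]), np.float64(0.1238)), (array([-0.0065,  0.0049]), np.float64(0.1117)), (array([0.0031, 0.0079]), np.float64(0.1241))] [66 65 67]
295 [(array([0.0019, 0.002 ]), np.float64(0.1271)), (array([-0.0111,  0.0048]), np.float64(0.1111)), (array([0.0026, 0.0078]), np.float64(0.128))] [75 75 82]
```

```bash
python3 - <<'E'
from h import *
d=grab('wrist'); R=np.array(d['R']); print('cam',-R.T@d['t'], R.round(3)); s=manip.get_state(); print(s)
d=dict(np.load('/tmp/w1.npz')); P=cloud(d); R=d['R'];print('cam1',-R.T@d['t'])
for r in range(225,300,8): print(r,P[r,246].round(4))
d=dict(np.load('/tmp/wrist0.npz')); P=cloud(d)
for r in range(240,310,8): print(r,[P[r,k].round(4) for k in(130,150,160,345,360)])
E
```

```text
cam [0.45247986 0.21166299 0.21635526] [[-0.688  0.726  0.   ]
 [ 0.687  0.651  0.324]
 [ 0.235  0.223 -0.946]]
{'clock': 2.8, 'qpos': array([ 3.62630401e-01,  4.12103408e-01,  1.72221724e+00,  2.33692488e-04,
        1.00704358e+00, -1.96843151e+00]), 'qd': array([-1.79653996e-05,  4.83032997e-04, -1.86129292e-03, -9.85168098e-04,
        2.60744134e-03,  6.88191268e-04]), 'effort': array([-2.81589705e-02, -4.51654351e+01, -1.99025935e+01, -1.84758865e-03,
        9.55167809e-03,  3.05596257e-05]), 'position': array([0.51392241, 0.26929211, 0.06788242]), 'ee_rot': array([-0.27881677,  0.27883594,  0.64991851, -0.64970582]), 'contact_force': array([-0.02185035, -0.13859047, -0.5883046 ]), 'moment': array([-0.00022642, -0.03908546,  0.04281158]), 'width': -0.00012246175298512353}
cam1 [0.48534836 0.22945555 0.37344873]
225 [0.6271 0.3483 0.    ]
233 [0.5408 0.2761 0.2364]
241 [0.541  0.2766 0.2438]
249 [0.541  0.2767 0.2512]
257 [0.54   0.2761 0.2598]
265 [0.5406 0.2768 0.2647]
273 [0.542  0.2781 0.2676]
281 [0.5395 0.2761 0.2772]
289 [0.5412 0.2777 0.2789]
297 [0.5444 0.2806 0.2782]

[... 868 characters left out ...]
280 [array([0.1641, 0.5004, 0.2756]), array([0.1701, 0.504 , 0.2695]), array([0.1786, 0.5006, 0.2572]), array([0.2058, 0.5814, 0.2591]), array([0.1951, 0.5854, 0.2745])]
288 [array([0.1651, 0.5017, 0.2798]), array([0.1738, 0.5022, 0.2695]), array([0.1823, 0.499 , 0.2577]), array([0.209 , 0.5803, 0.2603]), array([0.1973, 0.5843, 0.2763])]
296 [array([0.1676, 0.501 , 0.2811]), array([0.1764, 0.5015, 0.2711]), array([0.1856, 0.4979, 0.259 ]), array([0.2123, 0.5791, 0.2614]), array([0.2005, 0.5834, 0.2768])]
304 [array([0.1655, 0.5059, 0.2897]), array([0.1798, 0.5   , 0.2715]), array([3.654e-01, 3.294e-01, 1.000e-04]), array([ 4.610e-01,  5.977e-01, -5.000e-04]), array([0.2029, 0.5823, 0.2782])]
```

The fingers passed above the cell: it is upright and unmoved. Both cameras put the closed fingertips about 10 mm above the reported TCP, where the 17 mm overhang says they should be below it. So z is offset by about 27 mm, and I'll plan heights from the camera-measured tips. Backing off, lowering and pushing again.

arm_command([
  [0,[1.3,1.0,0],0],
  [0,[1.3,1.0,0],0],
  [0,[0,0,-1.5],0],
  [0,[0,0,-1.5],0],
  [0,[0,0,0],0],
])

```text
clock: 3.3
position: [0.5382, 0.2887, 0.0357]
ee_rot: [0.28, -0.278, -0.649, 0.651]
contact_force: [-0.9, 0.4, -0.9]
width: 0.0003
```

```bash
python3 - <<'E'
from h import *
d=grab('wrist'); save(d,'w3.png');P=cloud(d)
def c(p): return ((p[:2]-[.5096,.2593])@np.array([[-.722,-.692],[-.692,.722]])).round(4), p[2].round(4)
for r in range(226,246,2): print(r,c(P[r,246]))
d=grab('scene'); cv2.imwrite('pics/s3.png',cv2.resize(d['pixels'][200:290,320:430],(733,600))[:,:,::-1])
print(manip.get_state()['position'],manip.get_state()['contact_force'])
E
```

```text
226 (array([-0.0486, -0.0019]), np.float64(-0.0001))
228 (array([-0.05  , -0.0019]), np.float64(0.0002))
230 (array([-0.0515, -0.0019]), np.float64(0.0003))
232 (array([-0.0301, -0.001 ]), np.float64(0.0445))
234 (array([-0.0294, -0.0009]), np.float64(0.0481))
236 (array([-0.0294, -0.0009]), np.float64(0.0502))
238 (array([-0.0296, -0.0009]), np.float64(0.052))
240 (array([-0.0297, -0.0008]), np.float64(0.0538))
242 (array([-0.0299, -0.0008]), np.float64(0.0555))
244 (array([-0.0295, -0.0008]), np.float64(0.0581))
[0.5396682  0.28921587 0.03772495] [-0.53205278 -0.35872507  0.24988467]
```

View pics/s3.png

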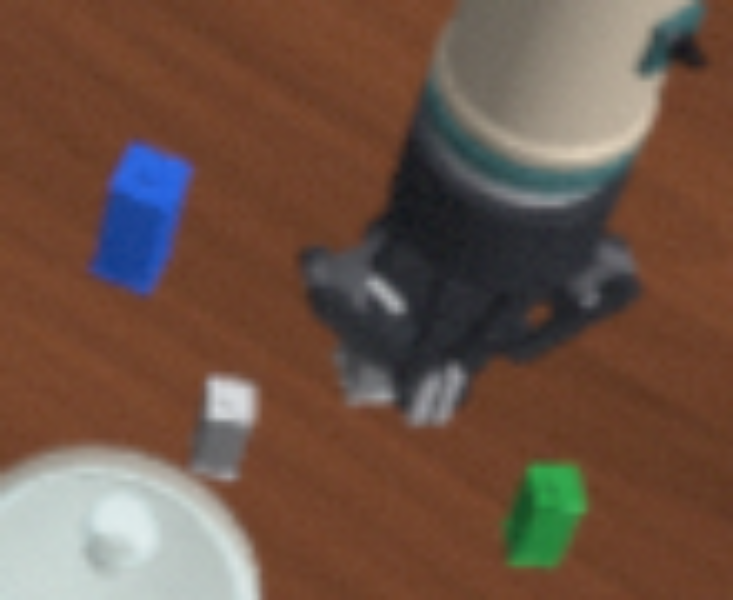

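arm_command([
  [0,[-0.5,-0.5,0],0],
  [0,[-0.5,-0.5,0],0],
  [0,[-0.3,-0.3,0],0],
  [0,[-0.3,-0.3,0],0],
  [0,[-0.3,-0.3,0],0],
  [0,[-0.3,-0.3,0],0],
  [0,[-0.3,-0.3,0],0],
  [0,[-0.3,-0.3,0],0],
  [0,[-0.3,-0.3,0],0],
  [0,[-0.3,-0.3,0],0],
  [0,[0,0,0],0],
  [0,[0,0,0],0],
])

```text
clock: 4.6
position: [0.5057, 0.2552, 0.038]
ee_rot: [-0.279, 0.279, 0.65, -0.65]
contact_force: [0.8, -0.8, 0.4]
width: 0.0001
```

```bash
python3 - <<'E'
from h import *
d=grab('wrist'); save(d,'w4.png');P=cloud(d)
print(manip.get_state()['position'],manip.get_state()['contact_force'])
E
```

```text
[0.5058878  0.25524485 0.03797792] [ 0.45657933  0.55278084 -0.16186441]
```

View pics/w4.png

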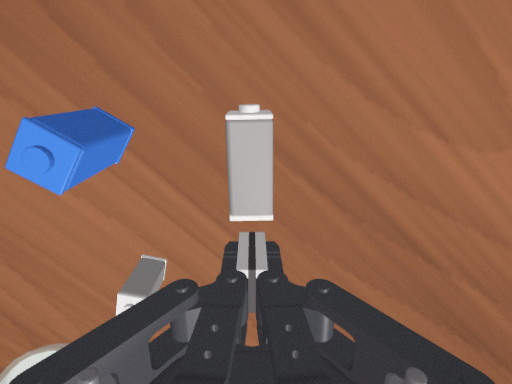

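The cell lies flat, stud at (249,107) pointing away from the gripper, body at (250,165). Measuring its pose.

```bash
python3 - <<'E'
from h import *
d=grab('wrist');P=cloud(d);z=P[...,2]
hsv=cv2.cvtColor(d['pixels'],cv2.COLOR_RGB2HSV)
v,u=np.mgrid[:384,:512]
m=(u>205)&(u<300)&(v<228)&(z>.021)&(z<.031)
q=P[m]; r=cv2.minAreaRect((q[:,:2]*1000).astype('f4')); print(r,np.median(q[:,2]))
print(cv2.boxPoints(r))
s=manip.get_state();print(s['position'])
E
```

```text
((478.163818359375, 227.999755859375), (62.07365417480469, 25.785219192504883), 44.5296516418457) 0.026404745900344403
[[446.99673 215.42528]
 [465.07938 197.04332]
 [509.3309  240.57423]
 [491.24826 258.95618]]
[0.50591301 0.25526951 0.03799382]
```

arm_command([
  [5.0,[0,0,0.5],0.01],
  [5.0,[0,0,0],0],
  [5.0,[-1.4,-1.3,0],0],
  [5.0,[-1.4,-1.4,0],0],
  [5.0,[0,0,0],0],
  [5.0,[0,0,-1.5],0],
  [5.0,[0,0,-1.0],0],
  [5.0,[0,0,0],0],
])

```text
clock: 5.5
position: [0.4772, 0.2282, 0.0167]
ee_rot: [0.276, -0.275, -0.651, 0.652]
contact_force: [0.0, -0.3, 0.0]
width: 0.0501
```

```bash
python3 - <<'E'
from h import *
d=grab('wrist'); save(d,'w5.png');P=cloud(d)
for k in range(170,345,6):
    print(k,[(r,P[r,k].round(3).tolist()) for r in (238,246,254)])
print(manip.get_state()['position'],manip.get_state()['contact_force'],manip.get_state()['width'])
d=grab('scene'); cv2.imwrite('pics/s5.png',cv2.resize(d['pixels'][190:280,310:420],(733,600))[:,:,::-1])
E
```

```text
170 [(238, [0.517, 0.196, -0.0]), (246, [0.521, 0.2, 0.0]), (254, [0.525, 0.203, 0.001])]
176 [(238, [0.514, 0.199, 0.001]), (246, [0.518, 0.203, 0.001]), (254, [0.497, 0.197, 0.041])]
182 [(238, [0.511, 0.202, 0.001]), (246, [0.496, 0.198, 0.033]), (254, [0.491, 0.198, 0.047])]
188 [(238, [0.509, 0.205, -0.0]), (246, [0.489, 0.199, 0.041]), (254, [0.489, 0.2, 0.048])]
194 [(238, [0.489, 0.2, 0.033]), (246, [0.488, 0.201, 0.04]), (254, [0.486, 0.202, 0.048])]
200 [(238, [0.487, 0.202, 0.033]), (246, [0.487, 0.204, 0.038]), (254, [0.49, 0.206, 0.04])]
206 [(238, [0.501, 0.212, 0.001]), (246, [0.506, 0.216, 0.0]), (254, [0.51, 0.22, 0.0])]
212 [(238, [0.498, 0.215, 0.002]), (246, [0.503, 0.219, 0.0]), (254, [0.507, 0.223, -0.0])]
218 [(238, [0.496, 0.218, -0.001]), (246, [0.5, 0.222, 0.001]), (254, [0.504, 0.225, 0.001])]
224 [(238, [0.493, 0.221, 0.0]), (246, [0.497, 0.224, 0.001]), (254, [0.502, 0.228, 0.0])]
230 [(238, [0.48, 0.215, 0.025]), (246, [0.483, 0.218, 0.026]), (254, [0.487, 0.222, 0.025])]
236 [(238, [0.477, 0.217, 0.026]), (246, [0.48, 0.22, 0.027]), (254, [0.484, 0.224,
[... 1079 characters left out ...]
45, 0.239, 0.042]), (254, [0.451, 0.239, 0.048])]
314 [(238, [0.447, 0.243, 0.034]), (246, [0.448, 0.242, 0.041]), (254, [0.449, 0.241, 0.047])]
320 [(238, [0.452, 0.264, 0.0]), (246, [0.448, 0.248, 0.034]), (254, [0.447, 0.243, 0.047])]
326 [(238, [0.449, 0.266, 0.001]), (246, [0.445, 0.25, 0.034]), (254, [0.447, 0.25, 0.04])]
332 [(238, [0.446, 0.269, 0.001]), (246, [0.45, 0.273, 0.001]), (254, [0.445, 0.251, 0.041])]
338 [(238, [0.444, 0.272, 0.0]), (246, [0.448, 0.276, 0.0]), (254, [0.451, 0.28, 0.001])]
344 [(238, [0.441, 0.275, -0.0]), (246, [0.445, 0.278, 0.001]), (254, [0.449, 0.283, 0.001])]
[0.47756565 0.2283113  0.01725781] [ 0.99473846  0.29145303 -0.05614315] 0.05000637577759361
```

View pics/w5.png

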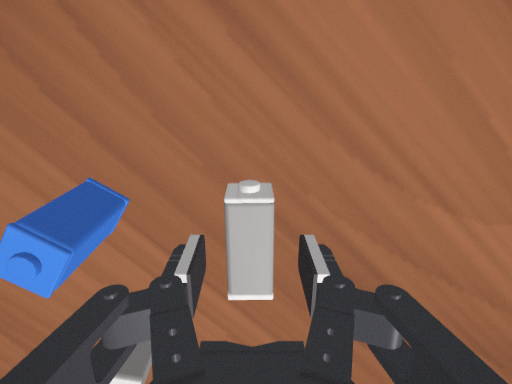

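View pics/s5.png

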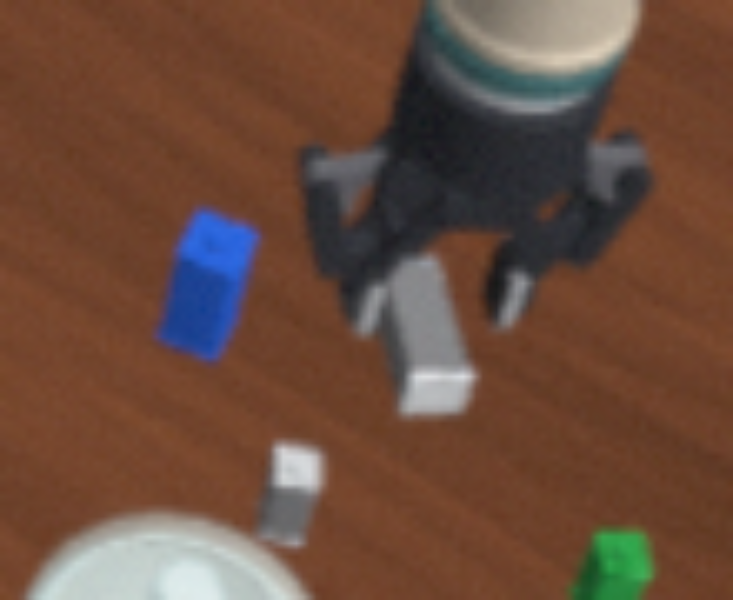

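arm_command([
  [5.0,[0,0,-1.0],0],
  [5.0,[0,0,-0.8],0],
  [5.0,[0,0,-0.4],0],
  [5.0,[0,0,0],0],
])

```text
clock: 6.0
position: [0.477, 0.2279, -0.005]
ee_rot: [0.276, -0.275, -0.651, 0.652]
contact_force: [0.1, -0.3, 0.6]
width: 0.0499
```

arm_command([
  [2.2,[0,0,0],0],
  [2.2,[0,0,0],0],
  [2.2,[0,0,0],0],
  [2.2,[0,0,0],0],
  [2.2,[0,0,0],0],
], grip_force=40)

```text
clock: 6.5
position: [0.4779, 0.2282, -0.0038]
ee_rot: [-0.275, 0.276, 0.651, -0.651]
contact_force: [-0.1, 0.0, 1.1]
width: 0.0254
```

```bash
python3 - <<'E'
from h import *
d=grab('wrist'); save(d,'w6.png');P=cloud(d)
s=manip.get_state();print(s['position'],s['contact_force'],s['width'])
E
```

```text
[ 0.4779348   0.22822447 -0.00377828] [ 0.14702402 -1.01530214  2.0540564 ] 0.02536074231979667
```

View pics/w6.png

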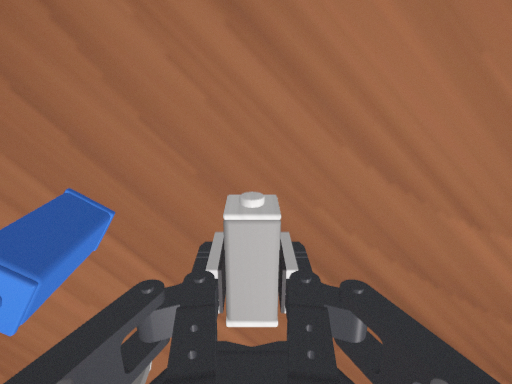

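arm_command([
  [2.2,[0,0,3],0],
  [2.2,[0,0,4.5],0],
  [2.2,[0,0,4.5],0],
  [2.2,[0.7,-3.5,3.4],-0.05],
  [2.2,[0.7,-4,0],-0.05],
  [2.2,[0.7,-4,0],-0.05],
  [2.2,[0.7,-4,0],-0.05],
  [2.2,[0.8,-4,0],-0.05],
  [2.2,[0.8,-4,0],-0.05],
  [2.2,[0.8,-4,0],-0.05],
  [2.2,[0.8,-4,0],-0.06],
  [2.2,[0,0,0],0],
])

```text
clock: 7.75
position: [0.5389, -0.0919, 0.1496]
ee_rot: [0.403, -0.405, -0.58, 0.581]
contact_force: [0.5, 1.2, -0.9]
width: 0.0252
```

```bash
python3 - <<'E'
from h import *
d=grab('wrist'); save(d,'w7.png');np.savez('/tmp/w7.npz',**d)
s=manip.get_state();print(s['position'],s['contact_force'],s['width'],s['qpos'],s['clock'])
E
```

```text
[ 0.53778316 -0.08910354  0.1494621 ] [ 0.31551451  0.34566286 -1.17424711] 0.02534280763455945 [-2.91750791e-01  2.86112945e-01  1.68997084e+00 -1.64404386e-04
  1.16605689e+00 -2.21900490e+00] 7.8
```

View pics/w7.png

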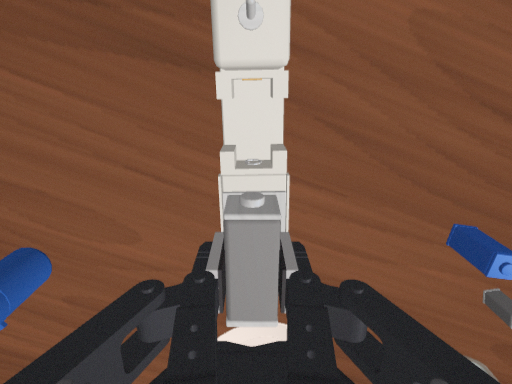

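```bash
python3 - <<'E'
from h import *
d=dict(np.load('/tmp/w7.npz'));P=cloud(d);z=P[...,2];v,u=np.mgrid[:384,:512]
# body top band points, rows<190
a=np.deg2rad(20.9); ex=-np.array([np.cos(a),np.sin(a)]); 
def rect(m):
    q=P[m]; return cv2.minAreaRect((q[:,:2]*1000).astype('f4')),len(q),np.median(q[:,2])
nose=(v<75)&(u>190)&(u<310)&(z>.060)&(z<.072)
rear=(v>60)&(v<175)&(u>190)&(u<310)&(z>.049)&(z<.060)
cov=(v>165)&(v<235)&(u>190)&(u<310)&(z>.05)&(z<.066)
for n,m in(('nose',nose),('walls',rear),('cover',cov)): print(n,rect(m))
floor=(v>60)&(v<175)&(u>215)&(u<295)&(z>.018)&(z<.030); print('floor',rect(floor))
# pca-free axis: left/right edges by row at nose and cover
L=[];Rr=[]
for r in list(range(20,60,3))+list(range(182,232,3)):
    k=np.where((u[r]>190)&(u[r]<310)&(z[r]>.05)&(z[r]<.072))[0]
    if len(k)>5: L.append(P[r,k[0],:2]); Rr.append(P[r,k[-1],:2]); 
L=np.array(L);Rr=np.array(Rr)
for q in(L,Rr,(L+Rr)/2):
    l=cv2.fitLine(q.astype('f4'),cv2.DIST_HUBER,0,.001,.001).ravel(); print(np.degrees(np.arctan2(l[1],l[0])),l[2:])
for r in range(56,200,4): print(r,[P[r,k].round(3).tolist() for k in(227,253,280)])
E
```

```text
nose (((428.1878662109375, -133.43666076660156), (44.31243896484375, 56.01982879638672), 21.108448028564453), 5120, np.float64(0.0663006656321325))
walls (((487.40386962890625, -109.56993103027344), (85.83349609375, 59.530765533447266), 20.626937866210938), 2248, np.float64(0.05541634646927636))
cover (((548.5701904296875, -86.4926986694336), (61.11421585083008, 60.74663162231445), 20.47380256652832), 2407, np.float64(0.05585424437423145))
floor (((484.58795166015625, -111.4829330444336), (81.82592010498047, 55.99102020263672), 21.475078582763672), 4202, np.float64(0.024517378263936303))
20.449661 [ 0.50210744 -0.13529846]
22.255129 [ 0.50089514 -0.07408458]
21.292141 [ 0.4895372  -0.10954784]
56 [[0.448, -0.144, 0.067], [0.441, -0.127, 0.067], [0.435, -0.109, 0.068]]
60 [[0.45, -0.143, 0.067], [0.444, -0.126, 0.066], [0.437, -0.108, 0.067]]
64 [[0.453, -0.143, 0.064], [0.446, -0.125, 0.065], [0.439, -0.107, 0.065]]
68 [[0.455, -0.142, 0.061], [0.448, -0.124, 0.058], [0.44, -0.104, 0.04]]
72 [[0.458, -0.142, 0.056], [0.451, -0.123, 0.057], [0.444, -0.104, 0.055]]
76 [[0.46, -0.141, 0
[... 1638 characters left out ...]
.078, 0.056]]
164 [[0.526, -0.119, 0.055], [0.521, -0.097, 0.046], [0.511, -0.077, 0.056]]
168 [[0.53, -0.118, 0.055], [0.523, -0.097, 0.053], [0.514, -0.076, 0.056]]
172 [[0.533, -0.116, 0.056], [0.526, -0.096, 0.055], [0.517, -0.074, 0.055]]
176 [[0.536, -0.115, 0.055], [0.529, -0.094, 0.054], [0.52, -0.073, 0.056]]
180 [[0.54, -0.114, 0.056], [0.532, -0.093, 0.055], [0.524, -0.071, 0.055]]
184 [[0.543, -0.113, 0.055], [0.536, -0.092, 0.054], [0.527, -0.07, 0.056]]
188 [[0.547, -0.112, 0.055], [0.538, -0.091, 0.058], [0.531, -0.069, 0.054]]
192 [[0.549, -0.111, 0.058], [0.506, -0.103, 0.162], [0.533, -0.069, 0.06]]
196 [[0.515, -0.114, 0.156], [0.506, -0.103, 0.168], [0.536, -0.067, 0.06]]
```

```bash
python3 - <<'E'
from h import *
from scipy.spatial.transform import Rotation as Ro
d=grab('wrist');P=cloud(d);z=P[...,2];v,u=np.mgrid[:384,:512]
s=manip.get_state();q=s['ee_rot'];M=Ro.from_quat([q[1],q[2],q[3],q[0]]).as_matrix();print('toolx yaw',np.degrees(np.arctan2(M[1,0],M[0,0])),s['position'])
m=(u>222)&(u<282)&(v>190)&(v<330)&(z>.165)&(z<.19)
k=P[m]; zt=np.median(k[:,2]); k=k[abs(k[:,2]-zt)<.004]
r=cv2.minAreaRect((k[:,:2]*1000).astype('f4'));print(zt,r)
d2=P[(u>200)&(u<310)&(v>60)&(v<240)&(z>.05)&(z<.0575)]
a=np.deg2rad(20.9);ex=-np.array([np.cos(a),np.sin(a)]);ey=np.array([-ex[1],ex[0]]);B=np.array([.4883,-.1092])
c=np.array(r[0])/1000
print('cell rel bay xy',((c-B)@ex),((c-B)@ey), 'tcp', (s['position'][:2]-B)@ex,(s['position'][:2]-B)@ey)
t=c-(B-.002*ex); print('move cm',-t*100)
E
```

```text
toolx yaw 110.5243299737178 [ 0.53713478 -0.08739961  0.14937219]
0.1795718914264003 ((537.4811401367188, -88.97227478027344), (62.510135650634766, 27.066120147705078), 19.68964385986328)
cell rel bay xy -0.05316123939360462 -0.0013520498689737275 tcp -0.05339869711639173 -0.0029448036209781094
move cm [-4.73127312 -1.95142492]
```

arm_command([
  [2.2,[-2.4,-1.0,0],0.01],
  [2.2,[-2.3,-1.0,0],0],
  [2.2,[0,0,-4],0],
  [2.2,[0,0,-3.5],0],
  [2.2,[0,0,0],0],
  [2.2,[0,0,0],0],
])

```text
clock: 8.45
position: [0.4903, -0.1057, 0.0751]
ee_rot: [0.4, -0.398, -0.584, 0.584]
contact_force: [1.1, -0.5, -1.7]
width: 0.0251
```

```bash
cat > m.py <<'E'
from h import *
from scipy.spatial.transform import Rotation as Ro
import sys
d=grab('wrist');save(d,sys.argv[1]);P=cloud(d);z=P[...,2];v,u=np.mgrid[:384,:512]
s=manip.get_state();q=s['ee_rot'];M=Ro.from_quat([q[1],q[2],q[3],q[0]]).as_matrix();print('toolx yaw',np.degrees(np.arctan2(M[1,0],M[0,0])),s['position'],s['contact_force'],s['width'],s['clock'])
zt=s['position'][2]+.030
m=(u>222)&(u<282)&(v>185)&(v<330)&(abs(z-zt)<.005)
k=P[m]; r=cv2.minAreaRect((k[:,:2]*1000).astype('f4'));print(np.median(k[:,2]),r)
a=np.deg2rad(20.9);ex=-np.array([np.cos(a),np.sin(a)]);ey=np.array([-ex[1],ex[0]]);B=np.array([.4883,-.1092])
c=np.array(r[0])/1000
print('cell rel bay xy',((c-B)@ex),((c-B)@ey), 'tcp', (s['position'][:2]-B)@ex,(s['position'][:2]-B)@ey)
t=c-(B-.002*ex); print('move cm',-t*100)
E
python3 m.py w8.png
```

```text
toolx yaw 111.28883544575592 [ 0.49156139 -0.10626701  0.0760357 ] [ 0.01796747 -0.10598161 -0.36353393] 0.025222313702125 8.5
0.10523086669663209 ((489.7551574707031, -105.44752502441406), (62.576194763183594, 27.201406478881836), 21.7098388671875)
cell rel bay xy -0.002698065035260021 -0.0029864689471764383 tcp -0.004093115088574084 -0.0015765551453380106
move cm [ 0.04132515 -0.3038999 ]
```

View pics/w8.png

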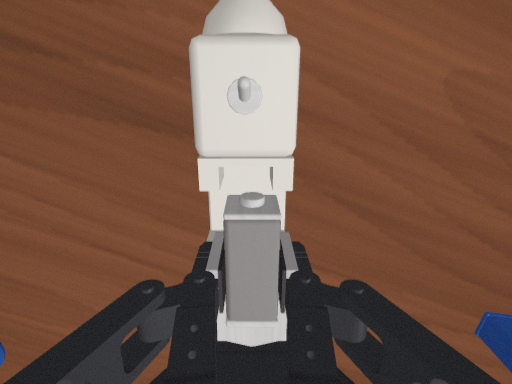

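```bash
python3 - <<'E'
from h import *
d=grab('wrist');P=cloud(d);z=P[...,2]
a=np.deg2rad(20.9);ex=-np.array([np.cos(a),np.sin(a)]);ey=np.array([-ex[1],ex[0]]);B=np.array([.4883,-.1092])
for r in (60,90,110,130,145,165,172,180,186):
    k=[c for c in range(180,310) if .05<z[r,c]<.07]; p=P[r,k[0]],P[r,k[-1]]
    inner=[c for c in k if z[r,c]<.06]
    print(r,k[0],k[-1],[((q[:2]-B)@ex).round(4) for q in p],[((q[:2]-B)@ey).round(4) for q in p])
for r in(165,172,180,186):
    print(r,[(c,round(float((P[r,c,:2]-B)@ey),4),round(float(z[r,c]),3)) for c in range(196,298,6)])
E
```

```text
60 192 301 [np.float64(0.0918), np.float64(0.0922)] [np.float64(0.0288), np.float64(-0.0264)]
90 194 299 [np.float64(0.0775), np.float64(0.0777)] [np.float64(0.0285), np.float64(-0.0261)]
110 195 298 [np.float64(0.0673), np.float64(0.0675)] [np.float64(0.0288), np.float64(-0.0262)]
130 196 297 [np.float64(0.0566), np.float64(0.057)] [np.float64(0.029), np.float64(-0.0261)]
145 197 296 [np.float64(0.0483), np.float64(0.049)] [np.float64(0.0289), np.float64(-0.0259)]
165 200 294 [np.float64(0.0354), np.float64(0.0356)] [np.float64(0.0288), np.float64(-0.0265)]
172 200 294 [np.float64(0.031), np.float64(0.0312)] [np.float64(0.0291), np.float64(-0.0268)]
180 201 294 [np.float64(0.0264), np.float64(0.0263)] [np.float64(0.0285), np.float64(-0.027)]
186 201 293 [np.float64(0.0224), np.float64(0.023)] [np.float64(0.0288), np.float64(-0.0264)]
165 [(196, 0.0418, -0.0), (202, 0.0277, 0.055), (208, 0.0241, 0.055), (214, 0.0204, 0.057), (220, 0.0171, 0.055), (226, 0.0162, 0.025), (232, 0.012, 0.025), (238, 0.0079, 0.025), (244, 0.0037, 0.024), (250, -0.0005, 0.025), (256, -0.0046, 0.025), (262, 
[... 581 characters left out ...]
55), (214, 0.0208, 0.056), (220, 0.0174, 0.055), (226, 0.0165, 0.024), (232, 0.0122, 0.025), (238, 0.008, 0.025), (244, 0.0037, 0.025), (250, -0.0005, 0.025), (256, -0.0047, 0.025), (262, -0.0089, 0.026), (268, -0.0132, 0.024), (274, -0.0149, 0.056), (280, -0.0185, 0.056), (286, -0.0222, 0.055), (292, -0.0257, 0.056)]
186 [(196, 0.0428, -0.0), (202, 0.028, 0.057), (208, 0.0247, 0.055), (214, 0.021, 0.056), (220, 0.0175, 0.055), (226, 0.0165, 0.025), (232, 0.0122, 0.025), (238, 0.008, 0.025), (244, 0.0038, 0.024), (250, -0.0005, 0.025), (256, -0.0048, 0.025), (262, -0.009, 0.025), (268, -0.0133, 0.025), (274, -0.0151, 0.055), (280, -0.0187, 0.056), (286, -0.0222, 0.056), (292, -0.026, 0.055)]
```

arm_command([
  [2.2,[0.15,-0.4,0],-0.01],
  [2.2,[0,0,0],0],
  [2.2,[0,0,-1.5],0],
  [2.2,[0,0,0],0],
  [2.2,[0,0,0],0],
])

```text
clock: 9.05
position: [0.4922, -0.1109, 0.0603]
ee_rot: [-0.402, 0.402, 0.581, -0.581]
contact_force: [0.4, -0.7, -0.9]
width: 0.0252
```

```bash
python3 m.py w9.png
```

```text
toolx yaw 110.62934802000863 [ 0.49248837 -0.11104363  0.06045379] [-0.29502012 -0.30365628 -0.59529835] 0.025299359590274594 9.1
0.09044510573167963 ((492.0121765136719, -110.65048217773438), (63.14717483520508, 27.243518829345703), 20.484453201293945)
cell rel bay xy -0.0029504897984079393 0.0026793213629709538 tcp -0.0032551043554577873 0.0032164753978802954
move cm [-0.18437676  0.21639582]
```

View pics/w9.png

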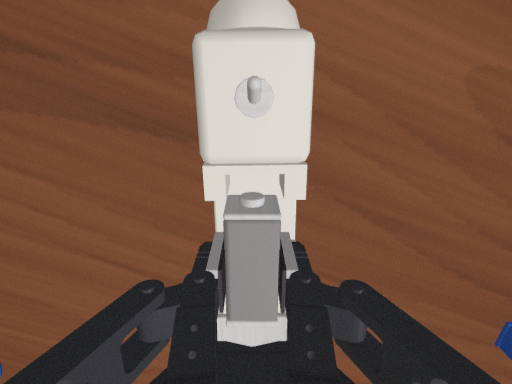

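arm_command([
  [2.2,[-0.1,0.05,0],0],
  [2.2,[0,0,-1.0],0],
  [2.2,[0,0,-1.0],0],
  [2.2,[0,0,0],0],
])

```text
clock: 9.5
position: [0.4897, -0.1098, 0.0382]
ee_rot: [0.404, -0.401, -0.581, 0.582]
contact_force: [-0.4, -0.3, -0.8]
width: 0.0251
```

```bash
python3 m.py w10.png
```

```text
toolx yaw 110.63448907689758 [ 0.49014426 -0.1099773   0.03877216] [-0.03129534 -0.68177901 -1.3104512 ] 0.025474831624043546 9.55
0.0684210353243603 ((489.2703857421875, -109.71597290039062), (62.579044342041016, 27.28055763244629), 20.47677993774414)
cell rel bay xy -0.0007224715619804005 0.0008281976604095661 tcp -0.0014456223782925825 0.0013840763634886614
move cm [0.08980232 0.12294489]
```

View pics/w10.png

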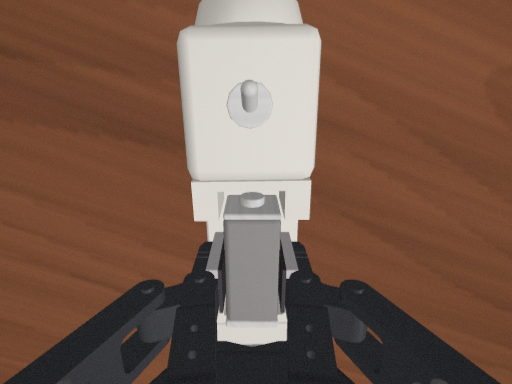

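arm_command([
  [2.2,[0.1,0.0,0],0],
  [2.2,[0,0,-1.0],0],
  [2.2,[0,0,-0.7],0],
  [2.2,[0,0,0],0],
  [2.2,[0,0,0],0],
])

```text
clock: 10.05
position: [0.4919, -0.1103, 0.0225]
ee_rot: [0.403, -0.402, -0.581, 0.582]
contact_force: [-0.2, -0.1, -1.1]
width: 0.0251
```

```bash
python3 m.py w11.png
```

```text
toolx yaw 110.63930974285768 [ 0.49221816 -0.11039427  0.02282121] [-0.84282954 -1.01567083 -0.46957497] 0.025050759728293633 10.1
0.052787337616016124 ((487.5292053222656, -112.53377532958984), (78.60108947753906, 29.47170639038086), 22.32217788696289)
cell rel bay xy 0.001909364177981304 0.0028394560780627114 tcp -0.0032343222228618804 0.002513445863283557
move cm [0.26392036 0.40472513]
```

View pics/w11.png

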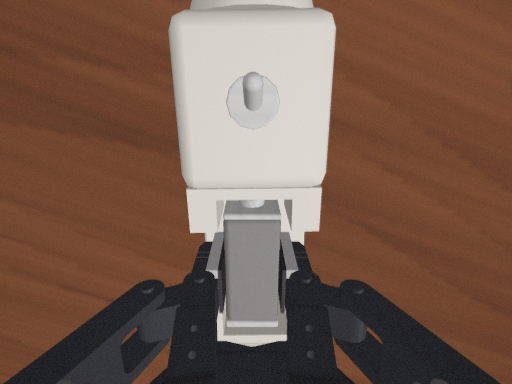

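arm_command([
  [2.2,[0,0,-0.2],0],
  [2.2,[0,0,0],0],
])

```text
clock: 10.3
position: [0.4922, -0.1104, 0.0209]
ee_rot: [-0.402, 0.402, 0.582, -0.581]
contact_force: [-0.1, -0.5, -0.5]
width: 0.0254
```

arm_command([
  [2.2,[0,0,-0.1],0],
  [2.2,[0,0,0],0],
])

```text
clock: 10.5
position: [0.4923, -0.1104, 0.0202]
ee_rot: [-0.402, 0.403, 0.582, -0.581]
contact_force: [-0.4, 1.0, 0.9]
width: 0.0251
```

arm_command([
  [3.0,[0,0,0],0],
  [3.4,[0,0,0],0],
  [4.0,[0,0,0],0],
  [4.0,[0,0,0],0],
  [4.0,[0,0,2],0],
  [4.0,[0,0,4],0],
  [4.0,[0,0,4],0],
  [4.0,[2.0,0.8,2],0],
  [4.0,[3.0,1.1,0],0],
  [0,[3.0,1.1,0],0],
  [0,[0,0,0],0],
  [0,[0,0,0],0],
])

```text
clock: 11.7
position: [0.5719, -0.08, 0.1394]
ee_rot: [0.403, -0.402, -0.581, 0.582]
contact_force: [0.1, 0.0, 0.3]
width: -0.0
```

```bash
python3 - <<'E'
from h import *
d=grab('wrist'); save(d,'w12.png');np.savez('/tmp/w12.npz',**d); P=cloud(d);z=P[...,2];v,u=np.mgrid[:384,:512]
a=np.deg2rad(20.9);ex=-np.array([np.cos(a),np.sin(a)]);ey=np.array([-ex[1],ex[0]]);B=np.array([.4883,-.1092])
A=(P[...,:2]-B)@ex; L=(P[...,:2]-B)@ey
hsv=cv2.cvtColor(d['pixels'],cv2.COLOR_RGB2HSV)
for nm,m in(('cell',(abs(A)<.04)&(abs(L)<.0165)&(z>.046)&(z<.0535)),('tab',(A<-.08)&(abs(L)<.03)&(z>.066)&(z<.082)),('cover',(A<-.035)&(abs(L)<.035)&(z>.0565)&(z<.0625))):
    if m.sum()>5: print(nm,m.sum(),A[m].min(),A[m].max(),L[m].min(),L[m].max(),np.median(z[m]))
s=manip.get_state();print(s['position'],s['contact_force'],s['width'],(s['position'][:2]-B)@ex,(s['position'][:2]-B)@ey)
E
```

```text
cell 3141 -0.03656031492744558 0.037681430536554386 -0.016280057817740667 0.016498757068540818 0.05038454017489354
tab 548 -0.11935734278555969 -0.10933427872429828 -0.017028151186339654 0.016860403835569065 0.07653988558695517
cover 5582 -0.13835714445534164 -0.035023693977604 -0.0300504160404131 0.030394160616699525 0.059724234729114686
[ 0.57113858 -0.08022102  0.13935107] [ 0.60017701 -0.906348   -0.20567334] -2.308181321788278e-05 -0.08772607836218772 0.002479374183764244
```

View pics/w12.png

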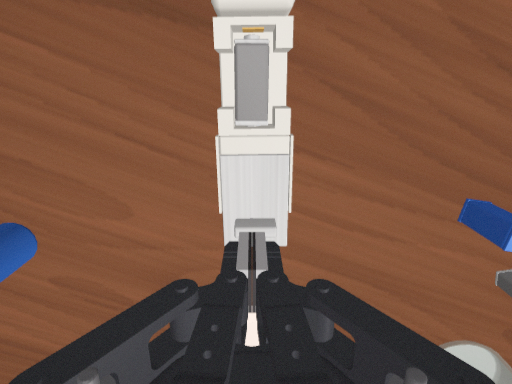

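Cell is flat in the bay (top at 50 mm), stud at (252,37) towards the whisk. The cover tab is at (255,228), with the joint at about 0.096. Now I'll get behind the tab.

arm_command([
  [0,[2.6,1.1,0],0],
  [0,[2.5,1.0,0],0],
  [0,[0,0,-4],0],
  [0,[0,0,-3.4],0],
  [0,[0,0,0],0],
  [0,[0,0,0],0],
])

```text
clock: 12.35
position: [0.6221, -0.0597, 0.0659]
ee_rot: [0.403, -0.402, -0.581, 0.582]
contact_force: [0.4, -0.2, 0.7]
width: -0.0002
```

```bash
cat > t.py <<'E'
from h import *
import sys
d=grab('wrist'); save(d,sys.argv[1]); P=cloud(d);z=P[...,2]
a=np.deg2rad(20.9);ex=-np.array([np.cos(a),np.sin(a)]);ey=np.array([-ex[1],ex[0]]);B=np.array([.4883,-.1092])
A=(P[...,:2]-B)@ex; L=(P[...,:2]-B)@ey
for r in range(226,250,2): print(r,[(A[r,k].round(4),L[r,k].round(4),z[r,k].round(4)) for k in(246,258)])
m=(abs(L)<.02)&(z>.07)&(z<.081)&(np.mgrid[:384,:512][0]<232)
if m.sum()>5: print('tab',A[m].min(),A[m].max())
s=manip.get_state();print(s['position'],s['contact_force'],(s['position'][:2]-B)@ex,(s['position'][:2]-B)@ey)
E
python3 t.py w13.png
```

```text
226 [(np.float64(-0.1353), np.float64(0.0045), np.float64(0.0602)), (np.float64(-0.1359), np.float64(-0.0024), np.float64(0.0592))]
228 [(np.float64(-0.1369), np.float64(0.0045), np.float64(0.0596)), (np.float64(-0.1367), np.float64(-0.0024), np.float64(0.0601))]
230 [(np.float64(-0.1681), np.float64(0.0059), np.float64(0.0013)), (np.float64(-0.1687), np.float64(-0.0037), np.float64(0.0003))]
232 [(np.float64(-0.1314), np.float64(0.0042), np.float64(0.0751)), (np.float64(-0.131), np.float64(-0.002), np.float64(0.0758))]
234 [(np.float64(-0.1312), np.float64(0.0042), np.float64(0.0776)), (np.float64(-0.1309), np.float64(-0.002), np.float64(0.0782))]
236 [(np.float64(-0.1306), np.float64(0.0041), np.float64(0.0808)), (np.float64(-0.1312), np.float64(-0.002), np.float64(0.0798))]
238 [(np.float64(-0.1308), np.float64(0.0041), np.float64(0.0826)), (np.float64(-0.131), np.float64(-0.0019), np.float64(0.0823))]
240 [(np.float64(-0.1314), np.float64(0.0041), np.float64(0.0836)), (np.float64(-0.1314), np.float64(-0.0019), np.float64(0.0837))]
242 [(np.float64(-0.1314), np.float64(0.004), np.float64(0.0855)), (np.float64(-0.1307), np.float64(-0.0018), np.float64(0.0868))]
244 [(np.float64(-0.1307), np.float64(0.004), np.float64(0.0887)), (np.float64(-0.1309), np.float64(-0.0018), np.float64(0.0883))]
246 [(np.float64(-0.1312), np.float64(0.004), np.float64(0.0897)), (np.float64(-0.1309), np.float64(-0.0017), np.float64(0.0903))]
248 [(np.float64(-0.1311), np.float64(0.0039), np.float64(0.0917)), (np.float64(-0.1314), np.float64(-0.0017), np.float64(0.0913))]
tab -0.11968356483633845 -0.10934700945746209
[ 0.62347092 -0.05995642  0.06723684] [0.07488967 0.21597254 0.29444687] -0.14384432900612656 0.0022170326995664237
```

View pics/w13.png

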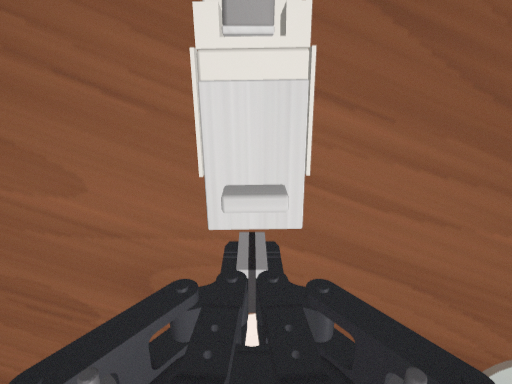

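arm_command([
  [0,[0,0,-1.1],0],
  [0,[0,0,0],0],
  [0,[-0.9,-0.35,0],0],
  [0,[-0.9,-0.35,0],0],
  [0,[-0.9,-0.35,0],0],
  [0,[-0.95,-0.35,0],0],
  [0,[-0.95,-0.35,0],0],
  [0,[-0.95,-0.35,0],0],
  [0,[-0.95,-0.35,0],0],
  [0,[-0.95,-0.35,0],0],
  [0,[0,0,0],0],
])

```text
clock: 13.5
position: [0.5462, -0.0874, 0.0547]
ee_rot: [0.404, -0.401, -0.581, 0.582]
contact_force: [-0.4, 0.5, 0.2]
width: 0.0003
```

```bash
python3 t.py w14.png | tail -3
```

```text
248 [(np.float64(-0.0504), np.float64(0.0028), np.float64(0.0803)), (np.float64(-0.0505), np.float64(-0.0029), np.float64(0.0802))]
tab -0.043558147641530154 -0.03854150900662753
[ 0.54679435 -0.08721771  0.05461692] [0.58569356 0.24952339 0.31327514] -0.0624876048099692 0.0003312066564061911
```

View pics/w14.png

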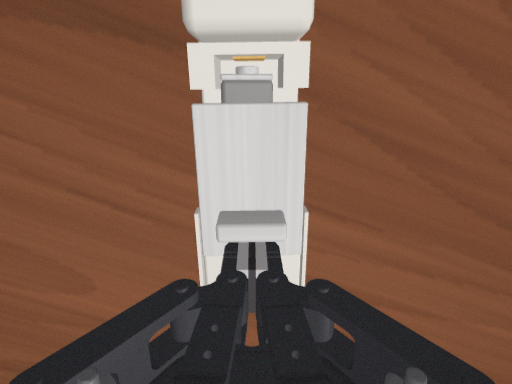

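arm_command([
  [0,[-0.9,-0.35,0],0],
  [0,[-0.8,-0.3,0],0],
  [0,[-0.3,-0.1,0],0],
  [0,[-0.2,-0.1,0],0],
  [0,[-0.2,-0.1,0],0],
  [0,[-0.1,0,0],0],
  [0,[0,0,0],0],
])

```text
clock: 14.25
position: [0.5234, -0.0968, 0.0548]
ee_rot: [0.403, -0.402, -0.581, 0.582]
contact_force: [0.1, 0.9, 0.4]
width: -0.0003
```

```bash
python3 t.py w15.png | tail -2
```

```text
tab -0.01941994687617025 0.07839511461704016
[ 0.52342235 -0.09684885  0.05487496] [0.67156368 0.70421638 0.43969692] -0.03721757980441814 0.0009909787422114275
```

View pics/w15.png

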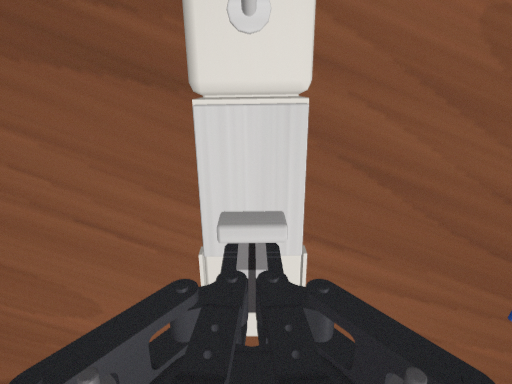

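arm_command([
  [0,[-0.1,0,0],0],
  [0,[-0.1,-0.1,0],0],
  [0,[0,0,0],0],
])

```text
clock: 14.6
position: [0.5215, -0.0977, 0.0549]
ee_rot: [-0.403, 0.402, 0.582, -0.581]
contact_force: [1.1, 0.8, -0.7]
width: -0.0003
```

arm_command([
  [0,[-0.1,0,0],0],
  [0,[0,0,0],0],
])

```text
clock: 14.8
position: [0.5214, -0.0977, 0.055]
ee_rot: [-0.402, 0.403, 0.582, -0.581]
contact_force: [2.7, 2.1, -2.9]
width: 0.0001
```

arm_command([
  [0,[-0.1,-0.1,0],0],
  [0,[0,0,0],0],
])

```text
clock: 15.0
position: [0.5213, -0.0979, 0.0551]
ee_rot: [-0.402, 0.403, 0.582, -0.58]
contact_force: [6.1, 5.3, -2.7]
width: -0.0002
```

The pose has stalled and the force rose to about 8 N, well over the 1.5 N sliding force, so the cover is at its stop. Backing off and checking.

arm_command([
  [0,[1.0,0.4,0],0],
  [0,[1.0,0.4,0],0],
  [0,[0,0,4],0],
  [0,[0,0,4],0],
  [0,[0,0,4],0],
  [0,[2,1,2],0],
  [0,[0,0,0],0],
  [0,[0,0,0],0],
])

```text
clock: 15.8
position: [0.5594, -0.0808, 0.1946]
ee_rot: [0.402, -0.402, -0.581, 0.582]
contact_force: [-0.9, 0.6, -0.3]
width: 0.0002
```

```bash
python3 - <<'E'
from h import *
d=grab('wrist'); save(d,'w16.png'); P=cloud(d);z=P[...,2];v,u=np.mgrid[:384,:512]
a=np.deg2rad(20.9);ex=-np.array([np.cos(a),np.sin(a)]);ey=np.array([-ex[1],ex[0]]);B=np.array([.4883,-.1092])
A=(P[...,:2]-B)@ex; L=(P[...,:2]-B)@ey
m=(abs(L)<.02)&(z>.070)&(z<.081)&(A<.03)&(A>-.05); print('tab',A[m].min(),A[m].max())
m=(abs(L)<.026)&(z>.057)&(z<.0618)&(A<.06)&(A>-.06)&(v<232); print('cover',np.percentile(A[m],[0,1,99,100]))
S=grab('scene'); save(S,'s16.png'); T=grab('top'); save(T,'t16.png')
for n,X in(('scene',S),('top',T)):
    o=dict(np.load('/tmp/%s0.npz'%n)); df=cv2.absdiff(o['pixels'],X['pixels']).max(2); 
    nn,l,st,ce=cv2.connectedComponentsWithStats((df>40).astype('u1')); print(n,[(st[i].tolist()) for i in range(1,nn) if st[i,4]>15])
E
```

```text
tab -0.023461543307145605 -0.013120703688276971
cover [-0.05937275 -0.04046069  0.04283865  0.04659623]
scene [[243, 0, 128, 158, 6466], [417, 0, 95, 100, 4206], [366, 63, 22, 52, 626], [380, 79, 88, 69, 2440], [266, 165, 21, 14, 160], [252, 197, 22, 12, 112], [370, 239, 17, 22, 239]]
top [[144, 183, 156, 201, 8793], [140, 223, 15, 12, 106], [228, 359, 22, 18, 215], [0, 362, 26, 22, 382], [213, 374, 36, 10, 215]]
```

View pics/w16.png

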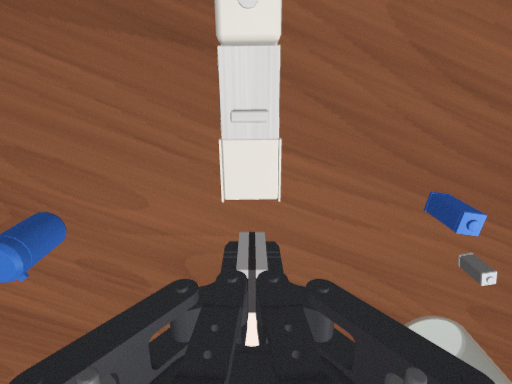

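View pics/s16.png

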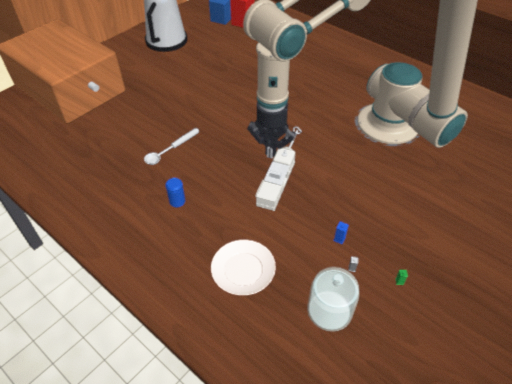

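The cover is shut: its tab is at (250,116), centred at x = -18.3 mm against -18 when shut. The jar, holder, plate and spoon show no change in the scene view, and the robot is clear of everything.

```bash
python3 -c "
from rig import manip
print(manip.sign_off())"
```

```text
the job is handed in; nothing more can be done
None
```

The cell is in the frother's bay with its stud towards the whisk, the battery cover is slid shut over it, and the job is handed in at about 16 s.

- **What I did:** I tipped the larger grey cell over with a slow push and gripped it by its sides. I lowered it into the bay, released it, and pushed the cover shut by its tab.
- **Cell:** before the cover closed, its top was at 50 mm, which matches lying flat on the bay floor, and the stud pointed to the whisk.
- **Cover:** at the end the tab centre was at x = -18.3 mm against -18 for fully shut. The push stalled at about 8 N, well above the 1.5 N it takes to slide. The fingers were lifted clear afterwards.
- **Other items:** the before-and-after scene images show no change at the jar, toothpick holder, plate or spoon.
- **Disagreement:** the cameras put the closed fingertips about 8–10 mm above the reported TCP, where the interface text puts them 17 mm below it. My first tipping push therefore passed over the cell without touching it. After that I set heights from the camera-measured tips.

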